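Fit the pivot shaft of a television swivel foot

ROBOT

A 7-joint arm with a two-finger parallel gripper is mounted at the origin on the work surface. World frame = base frame: x ahead of the robot, y to its left, z up, the work surface at z = 0. Lengths are in mm, angles in rad, forces in N, time in s.
With the tool pointing down it reaches from about 400 to 875 mm from the base axis. Payload 4.4 kg.
Tool frame: the origin (TCP) lies on the centre line of the jaws, within the pads' length; the fingertips stand 25 mm ahead of it and the grasp point (between the pads) lies 6 mm ahead of it (ctrl.finger_overhang is the distance from the TCP to the fingertips, in mm); z points along the fingers, y is the line along which they close (so a half turn about z gives the same grasp; the last joint's range is limited). The gripper opens to 85 mm and grips with 20 to 120 N. Pads are 22 mm wide; open, the fingers measure 114 mm over their backs; the gripper's body (76 mm by 85 mm) begins 54 mm behind the grasp point. The pads swing forward as they close: fully open they stand 13 mm farther back than shut.
Start: joints at [-1.353, 0.628, 0.038, 1.517, -0.027, 0.996, -0.02], TCP at [181.98, 624.02, 256.313] pointing down, gripper open.
Joint ranges: [-3.06, 3.06], [-0.37, 2.12], [-1.25, 1.32], [0.18, 2.47], [-1.1, 4.24], [0.23, 1.98], [-2.94, 2.94]. Speed limits (rad/s): [2.57, 2.57, 3.14, 3.14, 3.14, 3.14, 3.14].

INTERFACE

Orientations are given as [roll, pitch, yaw] about the fixed x, y, z axes, in that order (R = Rz(yaw) Ry(pitch) Rx(roll)).
In Python, from cell import ctrl gives the robot as it stands. The module is installed in compiled form; this text tells all that it offers.
- The arm moves only by the tool play_rows, never from a script. Its argument "targets" is a list of rows, each a list of 5 numbers: the closure, from 0 (fully open) to 1 (shut), then the shift along the tool's x, y, z in cm, then the turn about the tool's z in degrees. In form: [[gripper, dx, dy, dz, spin], ...]. A call has 1 to 10 rows; each row is the pose to reach, as a shift and turn from the pose commanded when the call began, along the tool's axes at that moment; what a row does not reach only later rows make up. A row lasts 1/10 s, in which the tool goes at most 50 mm and 8.59 degrees, less where a joint would pass 70% of its speed; a pose out of reach is approached as far as the arm can. A call with a gripper value outside its range is refused whole. The fingers move at their own pace and stop on an object; the grip force is fixed at half the most. Time passes only in rows, so rows that repeat a pose let the fingers close. It gives the time, the measured TCP pose, the force, the opening and the grip force at its end, in the units of the state.
- ctrl.read_state(): the state, without advancing time (a new reading comes with each control period).
- ctrl.get_image(name): name is "side" or "top" or "wrist"; returns (picture, depth): 480x640x3 uint8, red, green, blue; 480x640 float32, mm along the optical axis (not along the pixel's ray), 0 where there is no reading.
- ctrl.calibration(name): a dict with "vfov" (degrees; the focal length in pixels is half the picture's height over the tangent of half this angle, whatever the lens; pixels are square), "cx", "cy" (the principal point, pixels), "extrinsics" (4x4, takes a point from camera to world coordinates); the wrist camera has in their place "mount" (4x4, takes a point from camera to tool coordinates, whose origin is the TCP and whose axes are the flange's). Camera axes: x right, y down, z forward; pixel columns grow to the right and rows downward; lengths in mm; the calibration is good to about 2 mm. A picture is of the moment at which its call begins: read the wrist's pose just before it. calibration takes no time and is no camera call.
- ctrl.finish_job(): hands the job in; it is judged then, once.
Trained networks look in the newest picture that a camera, given by its name, has taken for a name from the list of things; names that differ only in an ending like _2 or _b are one class to them, and where a whole thing is asked for, a point or a joint stands for the part that bears it (a point fixed in the world has none). Each returns a list of dicts, best first, with "confidence" (0 to 1); they miss things now and then, are a little off and sometimes report something else, mostly with a low value. They report only what shows in the picture. A call takes as long as a camera call. They do not tell look-alikes from the thing itself.
- ctrl.search_frame(camera, name): "bbox" ([left, top, right, bottom] in pixels, round what is visible of it).
- ctrl.trace(camera, name): "pixels" (480x640 bool, what is visible of it) and "bbox" ([left, top, right, bottom] in pixels, round what is visible of it).
The state is a dict: "clock": time; "qpos": joint angles; "qd": joint speeds; "tau": joint torques, N m; "eef_pos": TCP position; "tool_rot": TCP orientation; "force": force on the tool from outside, world axes, zero at the start; "torque": the same for the moment, N m; "width": finger opening in mm; "gripper_force": force on a finger pad.
Only numpy, scipy, OpenCV 4.12 (cv2) and the standard library are available. Lean on these libraries where they do the work, as an engineer would, in place of code of your own. Each camera call takes 0.05 s, during which the arm holds its last target. There are 200 camera calls.

TASK

Press the white hub insert fully down into the square recess of the television's swivel foot, so that its flange lies flush with the foot's housing. Then take the steel pivot shaft out of the blue holder, push it nose first into the hub, turning it until its key slips into the keyway, and keep pushing against the spring until the shaft's shoulder is down on the hub. Finish while still holding the shaft pressed fully home (do not let go: the spring would push it out again), and leave the other things on the bench where they are.

Things in the scene. Friction and masses are not known exactly. Their poses are not given: they have to be found in the camera images.
- foot: Fixed swivel foot: dark plate 180 x 150 x 8 mm with a grey housing 100 x 100 mm, top 40 mm above the bench. In its middle a square recess 64 x 64 mm (4 mm chamfers at the mouth), 24 mm deep, floor 16 mm above the bench, sides along the foot's x and y; a round well 28 mm across, 8 mm deep, in its floor. Origin: centre of the underside, on the recess axis; z up.
- plunger (a joint): Round brass spring plunger, 16 mm across, in the middle of the recess; its value is how far it is pressed down, 0 (free, its top 6 mm above the recess floor) to 0.012 m (stop). The spring pushes up with 4 N at 0 and 11 N at 0.010 m, where the shaft is fully home.
- hub: Loose white plastic hub insert, about 0.14 kg, upright: square flange 60 x 60 mm, 24 mm high (lowest 5 mm narrowing to 55 mm), and on it a square collar 42 x 42 mm, 20 mm high (44 in all), faces along x and y. Fits the recess in any of four square positions; seated, underside on the recess floor, flange flush with the housing top. Origin: centre of the underside; z up; +x to the keyway.
- hub_top (a point): Centre of the bore at the top of the hub's collar, 44 mm above the hub's origin. The bore is octagonal, 22.4 mm across flats, with a keyway 8.2 mm wide on the hub's +x side reaching 17 mm from the axis, over the whole height; a red mark on the collar's top lies just outside the keyway.
- holder: Fixed blue holder block, 90 x 90 x 20 mm, with a round hole 24 mm across and 12 mm deep in the middle, in which the shaft stands. Origin: centre of the underside.
- shaft: Loose steel pivot shaft, about 0.28 kg, 84 mm long, upright in the holder, its underside 8 mm above the bench. Round shank 20 mm across, 48 mm long, lowest 6 mm tapered to 13 mm; brass key on its +x side, 6 mm wide, out to 15 mm from the axis, from 14 to 42 mm above the underside; above it the square head. Origin: centre of the underside (nose); z up; +x to the key.
- shoulder (a point): Centre of the shaft's shoulder, 48 mm above the shaft's origin: the underside of its square head, 26 x 26 mm, 36 mm tall, faces along the shaft's x and y, red mark on top on the key's side. Home, it lies on the collar's top (point hub_top). The nose enters 14 mm before the key meets the collar's top; the nose meets the plunger 10 mm before home.
- phone: black smartphone lying flat, 72 x 148 x 8 mm; leave it alone. Origin: centre of its underside.
- screwdriver: screwdriver with a yellow handle lying on the bench; leave it alone. Origin: on the handle's axis.
- jar: amber screw jar, 52 mm across, 60 mm tall; leave it alone. Origin: centre of its underside.
- cup: white cup, 76 mm across, 95 mm tall; leave it alone. Origin: centre of its underside.
- pulley: spare aluminium pulley, 64 mm across, 36 mm tall, lying flat; leave it alone. Origin: centre of its underside.
- tray: blue open parts tray, 110 x 150 x 30 mm; leave it alone. Origin: centre of its underside.
- tape: roll of yellow tape lying flat, 84 mm across, 19 mm tall; leave it alone. Origin: centre of its underside.
Mind the look-alikes: they are no part of the job. There is more than one size of the shaft; the job needs the larger. Leave any pink look-alike of the hub alone.

How it is judged (in metres and radians):
On the way, in this order (a step that is already met when the one before it is completed fails the run):
1. the hub is pressed flush into the foot's recess (z of hub in the frame of foot below 0.018 m and horizontal distance between hub and foot below 0.004 m and angle between hub's own z axis and vertical below 0.05 rad), for 0.2 s.
2. the shaft's key has slipped into the keyway of the seated hub (at least 6 mm deep) (all of step 1 and angle between the x axis of shaft and the x axis of hub, either way round below 0.14 rad and horizontal distance between shoulder and hub_top below 0.004 m and angle between shaft's own z axis and vertical below 0.08 rad and z of shoulder in the frame of hub below 0.066 m), for 0.1 s.
At the end, for the whole second after the job is handed in: Hub seated in the recess (2 mm of its floor, 4 mm of centre, 0.05 rad upright); shaft keyed in it (0.14 rad, 4 mm, 0.08 rad upright), shoulder within 1.8 mm of the collar, plunger pressed over 8.2 mm, fingers still holding the shaft (over 3 N), at rest (all of step 1 and angle between the x axis of shaft and the x axis of hub, either way round below 0.14 rad and horizontal distance between shoulder and hub_top below 0.004 m and angle between shaft's own z axis and vertical below 0.08 rad and z of shoulder in the frame of hub below 0.0458 m and value of joint plunger above 0.0082 m and contact force between the fingers and shaft above 3 N and linear speed of shaft below 0.02 m/s); the arm keeps its last pose, push and grip.
It fails at once if another thing on the bench is displaced by more than 30 mm (distance of any of phone, screwdriver, jar, cup, pulley, tray, tape from where it was at the start of the episode above 0.03 m).
It also fails if it takes over 61 s, if anything falls off the work surface, if the arm or the gripper's body presses on something with over 40 N, if the wrist force passes 120 N, or if a joint passes its speed limit or range.

## Working session

There is one attempt and no reset: what is moved stays moved. The work goes in short steps, Python scripts to look and compute and a tool call to move; the robot and the scene stay as the last step left them, time stands still between calls to the robot, and variables do not carry over. Pictures are saved under pics/ and viewed, at most 10 in all, crops included, and the job is handed in when it is done.

Besides the shell and the picture viewer there is one more tool, called after "Call:" as a command line: name --pt "numbers of a row" for each row, then --argument value for the rest. play_rows: Moves the arm, as the interface text tells. Its arguments: {"type":"object","properties":{"targets":{"type":"array"}},"required":["targets"]}

```bash
mkdir -p pics; cat > h.py <<'E'
import numpy as np, cv2
from scipy.spatial.transform import Rotation as R
from cell import ctrl
def tool():
    s=ctrl.read_state(); T=np.eye(4); T[:3,:3]=R.from_euler('xyz',s['tool_rot']).as_matrix(); T[:3,3]=s['eef_pos']; return T
def cam(name):
    c=ctrl.calibration(name)
    E=np.array(c['extrinsics']) if 'extrinsics' in c else tool()@np.array(c['mount'])
    return 240/np.tan(np.radians(c['vfov'])/2),c['cx'],c['cy'],E
def cloud(name,save=None):
    f,cx,cy,E=cam(name); im,d=ctrl.get_image(name)
    v,u=np.mgrid[:480,:640]
    P=np.stack([(u-cx)/f*d,(v-cy)/f*d,d,np.ones_like(d)],-1)@E.T
    P=P[...,:3]; P[d==0]=np.nan
    if save: cv2.imwrite('pics/'+save,im[...,::-1])
    return im,d,P
E
python3 - <<'E'
from h import *
s=ctrl.read_state(); print({k:np.round(v,3) for k,v in s.items()})
for n in ['top','side']:
    im,d,P=cloud(n,n+'0.png'); print(n,np.round(cam(n)[3],2).tolist(),ctrl.calibration(n).get('vfov'))
    for t in ['foot','hub','shaft','holder']:
        for r in ctrl.trace(n,t)[:4]:
            m=r['pixels']; Q=P[m]; Q=Q[~np.isnan(Q[:,0])]
            z=np.percentile(Q[:,2],97) if len(Q) else -1; K=Q[Q[:,2]>z-6]
            print(n,t,round(r['confidence'],2),np.round(r['bbox']),'ztop',round(float(z),1),np.round(np.median(K,0),1),np.round(np.ptp(K,axis=0)))
print(ctrl.calibration('wrist'))
E
```

```text
{'clock': np.float64(0.0), 'qpos': array([-1.353,  0.629,  0.038,  1.518, -0.027,  0.996, -0.02 ]), 'qd': array([-0.   ,  0.   ,  0.001,  0.   ,  0.001,  0.   ,  0.001]), 'tau': array([ 0.0000e+00, -5.6341e+01,  1.2260e+00, -1.9345e+01,  1.1000e-02,
        1.0000e-02, -0.0000e+00]), 'eef_pos': array([181.81 , 623.446, 255.372]), 'tool_rot': array([-3.14 ,  0.   ,  2.858]), 'force': array([ 0.559, -0.28 , -0.248]), 'torque': array([0.003, 0.045, 0.012]), 'gripper_force': np.float64(0.0), 'width': np.float64(85.341)}
top [[-0.0, -0.98, 0.19, 357.12], [-1.0, 0.0, -0.01, 25.56], [0.01, -0.19, -0.98, 1185.55], [0.0, 0.0, 0.0, 1.0]] 53.87862399128257
top foot 0.94 [302. 196. 377. 278.] ztop 42.1 [595.9 -30.9  39.9] [124. 126.  13.]
top hub 0.96 [423. 272. 450. 299.] ztop 46.8 [ 467.5 -273.8   44.1] [46. 45. 10.]
top hub 0.87 [454. 306. 485. 339.] ztop 46.5 [ 381.1 -348.    43.6] [50. 49. 10.]
top shaft 0.65 [200. 261. 217. 274.] ztop 95.2 [504.3 276.8  92. ] [24. 26.  8.]
top shaft 0.53 [210. 226. 225. 241.] ztop 64.7 [596.2 267.6  62. ] [20. 20.  7.]
top holder 0.76 [198. 253. 235. 292.]
[... 405 characters left out ...]
.1   44.5] [44. 53.  8.]
side shaft 0.87 [339. 312. 354. 354.] ztop 94.5 [507.3 278.6  92.6] [26. 31. 10.]
side shaft 0.74 [292. 320. 307. 349.] ztop 63.8 [599.2 269.3  62.1] [25. 27.  8.]
side holder 0.84 [324. 327. 374. 373.] ztop 23.7 [501.2 286.9  20.9] [92. 97. 54.]
{'vfov': 67.29455247677494, 'cx': 320.4364930929793, 'cy': 240.3442794247006, 'mount': array([[ 1.57460058e-03, -9.61119524e-01, -2.76128196e-01,
         7.00858767e+01],
       [ 9.99998459e-01,  1.72759405e-03, -3.10820180e-04,
         1.66265688e-01],
       [ 7.75772772e-04, -2.76127281e-01,  9.61120764e-01,
        -1.16654297e+02],
       [ 0.00000000e+00,  0.00000000e+00,  0.00000000e+00,
         1.00000000e+00]])}
```

View pics/top0.png

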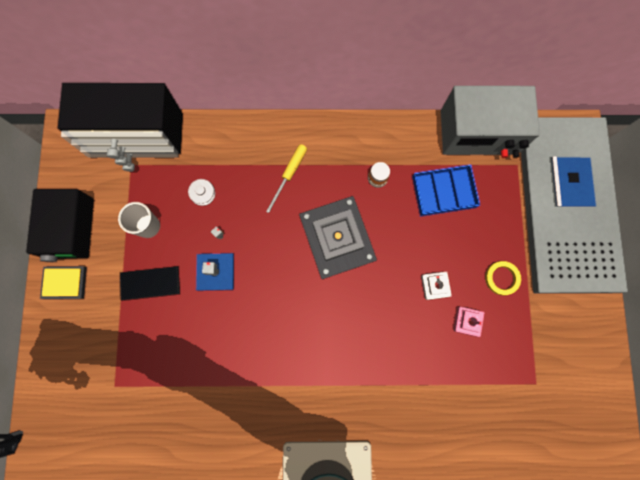

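```bash
python3 - <<'E'
from h import *
im,d,P=cloud('top')
c=cv2.imread('pics/top0.png')
a=cv2.resize(c[255:350,410:500],(380,400),interpolation=2); b=cv2.resize(c[215:300,185:270],(400,400),interpolation=2)
cv2.imwrite('pics/crop.png',np.hstack([a,b]))
def rect(m,name):
    Q=P[m]; (x,y),(w,h),a=cv2.minAreaRect(Q[:,:2].astype(np.float32)); print(name,round(x,1),round(y,1),round(w),round(h),round(a,1),len(Q))
for r in ctrl.trace('top','hub')[:2]:
    Z=P[...,2]; m=r['pixels']; rect(m&(Z>40),'collar');rect(m&(Z>20)&(Z<30),'fl'); print(np.median(im[m],0))
for r in ctrl.trace('top','shaft')[:2]:
    m=r['pixels']; z=np.nanpercentile(P[m][:,2],90); rect(m&(P[...,2]>z-4),'head')
r=ctrl.trace('top','foot')[0]; Z=P[...,2]; rect(r['pixels']&(abs(Z-40)<3),'housing'); rect(r['pixels']&(abs(Z-16)<3),'recess')
r=ctrl.trace('top','holder')[0]; rect(r['pixels']&(abs(Z-20)<3),'holder')
E
```

```text
collar 380.4 -349.0 43 42 77.2 239
fl 380.3 -349.1 61 60 77.4 271
[237. 145. 169.]
collar 468.5 -272.6 42 43 7.6 227
fl 468.5 -272.9 60 61 7.6 272
[240. 234. 227.]
head 503.2 275.9 25 23 83.6 95
head 595.7 -30.0 101 100 18.8 891
housing 595.6 -29.9 101 100 18.7 778
recess 595.8 -31.1 170 140 19.2 457
holder 505.5 276.3 90 91 1.6 941
```

View pics/crop.png

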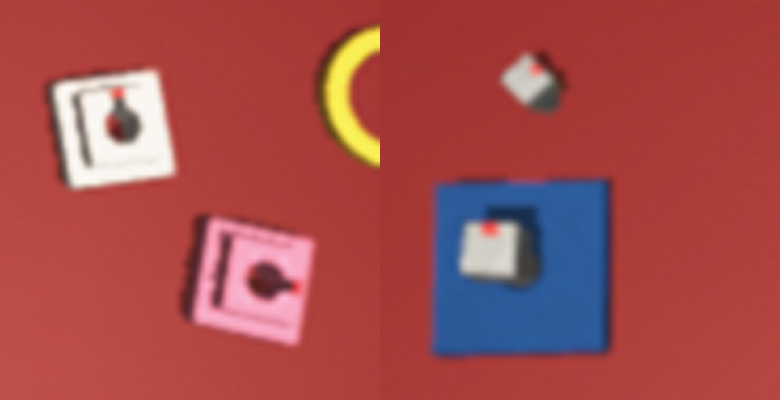

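```bash
cat >> h.py <<'E'
def go(x,y,z,ydir):
    "shift (cm) and spin (deg) to bring the TCP to x,y,z with the jaw line at ydir deg"
    T=tool(); d=T[:3,:3].T@(np.array([x,y,z])-T[:3,3])/10
    cur=np.degrees(np.arctan2(T[1,1],T[0,1])); s=(ydir-cur+90)%180-90
    print('rows',np.round(d,2),'spin',round(-s,2),'cur',np.round(T[:3,3],1),round(cur,2))
E
python3 - <<'E'
from h import *
print(ctrl.finger_overhang); go(504,276,240,-6.4)
E
```

```text
25.0
rows [-40.66 -24.39   1.63] spin 80.14 cur [182.  624.  256.4] 73.74
```

Call:
play_rows --pt "0 -40.7 -24.4 1.6 80" --pt "0 -40.7 -24.4 1.6 80" --pt "0 -40.7 -24.4 1.6 80" --pt "0 -40.7 -24.4 1.6 80" --pt "0 -40.7 -24.4 1.6 80" --pt "0 -40.7 -24.4 1.6 80" --pt "0 -40.7 -24.4 1.6 80" --pt "0 -40.7 -24.4 1.6 80" --pt "0 -40.7 -24.4 1.6 80" --pt "0 -40.7 -24.4 1.6 80"

```text
clock: 1.75
eef_pos: [507.7, 271.0, 240.7]
tool_rot: [3.139, 0.002, 1.452]
force: [0.3, 0.3, -0.9]
width: 85.1
gripper_force: 0.0
```

Call:
play_rows --pt "0 0 0 0 0" --pt "0 0 0 0 0" --pt "0 0 0 0 0"

```text
clock: 2.05
eef_pos: [503.3, 277.4, 240.1]
tool_rot: [-3.14, -0.001, 1.464]
force: [-0.5, 0.1, 0.0]
width: 85.3
gripper_force: 0.0
```

```bash
cat >> h.py <<'E'
def rect(Q,name):
    (x,y),(w,h),a=cv2.minAreaRect(Q[:,:2].astype(np.float32)); print(name,'xy',round(x,1),round(y,1),'size',round(w,1),round(h,1),'ang',round(a,1),'z',round(float(np.median(Q[:,2])),1),len(Q)); return x,y,a
def level(P,c,r,z,tol,name):
    "minimum rectangle round the points near height z within r of c"
    m=(abs(P[...,2]-z)<tol)&(np.hypot(P[...,0]-c[0],P[...,1]-c[1])<r)
    m=cv2.morphologyEx(m.astype(np.uint8),cv2.MORPH_OPEN,np.ones((3,3)))>0
    return rect(P[m],name),m
E
python3 - <<'E'
from h import *
go(504,276,240,-6.4)
im,d,P=cloud('wrist','w1.png')
_,m=level(P,(504,276),30,92,4,'head')
level(P,(504,276),70,20,3,'holder')
red=(im[...,0]>150)&(im[...,1]<110)&m
print('red',P[red].mean(0),red.sum())
E
```

```text
rows [-0.13  0.08  0.01] spin 0.29 cur [503.3 277.4 240.1] -6.11
head xy 505.6 276.1 size 26.0 26.0 ang 87.7 z 91.1 1118
holder xy 505.6 275.8 size 90.2 90.4 ang 1.4 z 19.1 7203
red [514.58854885 275.74889814  91.52469445] 58
```

View pics/w1.png

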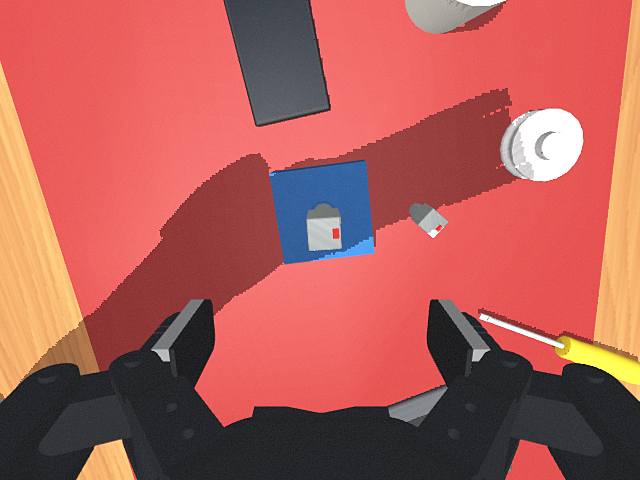

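```bash
python3 - <<'E'
from h import *
go(595.6,-30,240,18.7)
E
```

```text
rows [-2.960e+01  1.244e+01 -2.000e-02] spin -24.79 cur [503.3 277.5 240.2] -6.09
```

Call:
play_rows --pt "0 -29.6 12.4 0 -24.8" --pt "0 -29.6 12.4 0 -24.8" --pt "0 -29.6 12.4 0 -24.8" --pt "0 -29.6 12.4 0 -24.8" --pt "0 -29.6 12.4 0 -24.8" --pt "0 -29.6 12.4 0 -24.8" --pt "0 -29.6 12.4 0 -24.8" --pt "0 -29.6 12.4 0 -24.8" --pt "0 -29.6 12.4 0 -24.8" --pt "0 -29.6 12.4 0 -24.8"

```text
clock: 3.1
eef_pos: [595.0, -29.0, 240.1]
tool_rot: [-3.141, -0.002, 1.898]
force: [0.1, -0.4, -0.4]
width: 85.5
gripper_force: 0.0
```

```bash
python3 - <<'E'
from h import *
im,d,P=cloud('wrist')
level(P,(595.6,-30),85,40,3,'housing'); level(P,(595.6,-30),45,16,3,'floor');level(P,(595.6,-30),20,22,2.5,'plunger')
go(468.5,-272.6,200,7.6)
E
```

```text
housing xy 595.8 -30.7 size 100.4 99.5 ang 18.9 z 39.0 6353
floor xy 596.3 -32.1 size 64.2 62.0 ang 18.9 z 15.1 3627
plunger xy 595.6 -30.5 size 14.3 15.0 ang 19.3 z 21.1 201
rows [-18.99 -19.82   3.99] spin 11.16 cur [595.1 -29.1 240.2] 18.76
```

Call:
play_rows --pt "0 -19 -19.8 4 11.2" --pt "0 -19 -19.8 4 11.2" --pt "0 -19 -19.8 4 11.2" --pt "0 -19 -19.8 4 11.2" --pt "0 -19 -19.8 4 11.2" --pt "0 -19 -19.8 4 11.2" --pt "0 -19 -19.8 4 11.2" --pt "0 -19 -19.8 4 11.2" --pt "0 -19 -19.8 4 11.2"

```text
clock: 4.05
eef_pos: [469.5, -272.7, 200.4]
tool_rot: [3.141, -0.001, 1.703]
force: [0.1, 0.7, -0.5]
width: 85.1
gripper_force: 0.0
```

```bash
python3 - <<'E'
from h import *
im,d,P=cloud('wrist')
level(P,(468.5,-272.6),45,24,3,'flange');(x,y,a),m=level(P,(468.5,-272.6),32,44,3,'collar')
red=(im[...,0]>150)&(im[...,1]<110)&m
print('red',P[red].mean(0),red.sum())
go(x,y,53,a if a<45 else a-90)
E
```

```text
flange xy 469.0 -273.9 size 60.1 60.7 ang 7.4 z 23.1 2068
collar xy 469.0 -273.8 size 42.1 42.1 ang 7.7 z 43.1 2084
red [ 487.70938805 -271.06730625   43.3792081 ] 44
rows [-0.11 -0.07 14.74] spin -0.13 cur [ 469.5 -272.8  200.4] 7.57
```

Call:
play_rows --pt "0 -0.1 -0.1 5 0" --pt "0 -0.1 -0.1 10 0" --pt "0 -0.1 -0.1 13 0" --pt "0 -0.1 -0.1 14.7 0" --pt "0 -0.1 -0.1 14.7 0" --pt "0.3 -0.1 -0.1 14.7 0" --pt "1 -0.1 -0.1 14.7 0" --pt "1 -0.1 -0.1 14.7 0" --pt "1 -0.1 -0.1 14.7 0" --pt "1 -0.1 -0.1 14.7 0"

```text
clock: 5.1
eef_pos: [468.3, -276.5, 55.0]
tool_rot: [3.139, 0.001, 1.699]
force: [-0.1, 1.0, 6.2]
width: 40.3
gripper_force: 61.5
```

Call:
play_rows --pt "1 0 0 0 0" --pt "1 0 0 0 0" --pt "1 0 0 0 0"

```text
clock: 5.4
eef_pos: [468.3, -276.5, 55.0]
tool_rot: [3.139, 0.001, 1.699]
force: [0.7, 0.9, 6.3]
width: 40.5
gripper_force: 61.5
```

```bash
python3 - <<'E'
from h import *
im,d,P=cloud('wrist','w2.png')
level(P,(468.5,-272.6),50,24,3,'flange');level(P,(468.5,-272.6),32,44,3,'collar')
im,d,P=cloud('side','s2.png')
E
```

```text
flange xy 467.1 -264.7 size 60.5 42.2 ang 7.3 z 23.1 4641
collar xy 468.6 -273.9 size 63.4 43.3 ang 8.0 z 43.1 8146
```

View pics/w2.png

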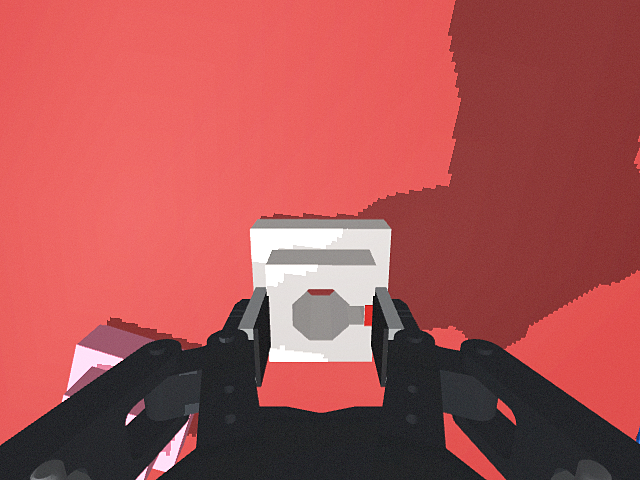

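Call:
play_rows --pt "1 0 0 -1 0" --pt "1 0 0 -3 0" --pt "1 0 0 -6 0" --pt "1 0 0 -8 0" --pt "1 0 0 -8 0" --pt "1 0 0 -8 0" --pt "1 0 0 -8 0"

```text
clock: 6.2
eef_pos: [466.5, -275.6, 132.5]
tool_rot: [-3.14, -0.001, 1.699]
force: [0.4, -0.6, -2.2]
width: 40.3
gripper_force: 61.0
```

```bash
python3 - <<'E'
from h import *
im,d,P=cloud('wrist')
f,cx,cy,E=cam('wrist'); print(ctrl.read_state()['eef_pos'],ctrl.read_state()['force'],ctrl.read_state()['tool_rot'])
T=tool()
Q=(P-T[:3,3])@T[:3,:3]   # tool coordinates
h=(abs(P[...,0]-468)<50)&(abs(P[...,1]+274)<50)
for lo in range(85,140,2): print(lo,(h&(P[...,2]>=lo)&(P[...,2]<lo+2)).sum(),end='; ')
E
```

```text
[ 466.4612966  -275.61014638  132.31824116] [ 0.11037698  0.11267712 -1.75823452] [-3.13989329e+00 -1.38394450e-03  1.69892153e+00]
85 193; 87 199; 89 216; 91 211; 93 242; 95 252; 97 277; 99 3032; 101 1393; 103 289; 105 281; 107 315; 109 331; 111 376; 113 382; 115 481; 117 524; 119 5825; 121 2217; 123 237; 125 231; 127 251; 129 253; 131 289; 133 274; 135 299; 137 294; 139 244;
```

```bash
cat >> h.py <<'E'
def inhand(P,im,z,tol,r,name,white=True,c=(0,0)):
    "rectangle of white points at world height z, in tool xy coordinates"
    T=tool(); Q=(P-T[:3,3])@T[:3,:3]
    m=(abs(P[...,2]-z)<tol)&(np.hypot(Q[...,0]-c[0],Q[...,1]-c[1])<r)
    if white: m&=(im.min(-1)>120)
    m=cv2.morphologyEx(m.astype(np.uint8),cv2.MORPH_OPEN,np.ones((3,3)))>0
    return rect(Q[m],name)
E
python3 - <<'E'
from h import *
im,d,P=cloud('wrist')
inhand(P,im,120.6,2.5,35,'collar'); inhand(P,im,100.6,2.5,50,'flange')
T=tool(); Q=(P-T[:3,3])@T[:3,:3]
# full mouth region: tilt of collar top
m=(abs(P[...,2]-120.6)<2.5)&(np.hypot(Q[...,0],Q[...,1])<30)&(im.min(-1)>120)
A=np.c_[Q[m][:,:2],np.ones(m.sum())]; print(np.linalg.lstsq(A,Q[m][:,2],rcond=None)[0])
for k in (119,120,121): pass
go(595.8,-30.6,132,18.9)
E
```

```text
collar xy 2.4 0.2 size 43.6 42.2 ang 0.1 z 11.9 7580
flange xy 11.9 0.1 size 60.3 42.2 ang 89.9 z 31.8 4475
[7.83372481e-04 4.04740916e-03 1.18976920e+01]
rows [22.66 15.96  0.03] spin -11.56 cur [ 466.5 -275.7  132.2] 7.34
```

```bash
python3 - <<'E'
from h import *
go(596.6,-33.5,112,18.9)
E
```

```text
rows [22.36 16.    2.03] spin -11.56 cur [ 466.5 -275.7  132.2] 7.34
```

Call:
play_rows --pt "1 22.4 16 0 -11.6" --pt "1 22.4 16 0 -11.6" --pt "1 22.4 16 0 -11.6" --pt "1 22.4 16 0 -11.6" --pt "1 22.4 16 0 -11.6" --pt "1 22.4 16 0 -11.6" --pt "1 22.4 16 1 -11.6" --pt "1 22.4 16 2 -11.6" --pt "1 22.4 16 2 -11.6" --pt "1 22.4 16 2 -11.6"

```text
clock: 7.3
eef_pos: [596.1, -35.5, 112.6]
tool_rot: [-3.139, 0.0, 1.899]
force: [0.2, 0.2, -0.8]
width: 40.7
gripper_force: 61.0
```

```bash
python3 - <<'E'
from h import *
im,d,P=cloud('wrist','w3.png'); print(ctrl.read_state()['force'])
z=ctrl.read_state()['eef_pos'][2]
inhand(P,im,z-12,2.5,35,'collar'); inhand(P,im,z-32,2.5,50,'flange')
level(P,(595.8,-30.6),85,39,3,'housing')
go(596.6,-33.5,91,18.9)
E
```

```text
[-0.77466671 -0.06944028 -1.28127085]
collar xy 2.5 -0.4 size 42.4 43.2 ang 89.7 z 12.5 7533
flange xy 11.9 -0.4 size 42.2 60.2 ang 0.1 z 32.4 4484
housing xy 592.3 -20.3 size 100.6 78.7 ang 18.9 z 39.0 10769
rows [0.18 0.06 2.21] spin -0.11 cur [596.6 -35.4 113.1] 18.79
```

View pics/w3.png

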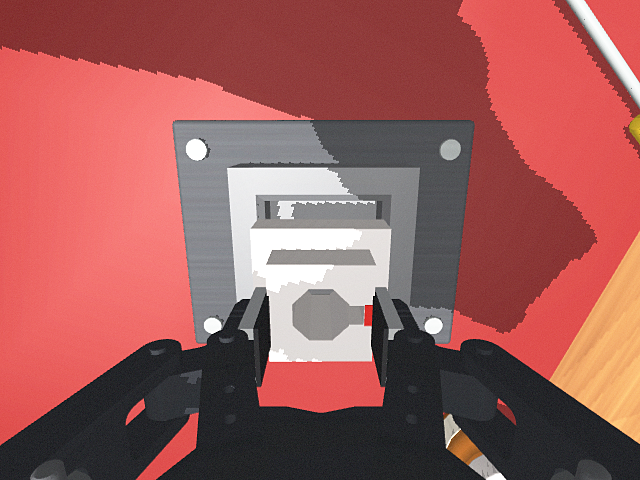

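Call:
play_rows --pt "1 0.2 0.1 0 0" --pt "1 0.2 0.1 0.5 0" --pt "1 0.2 0.1 1 0" --pt "1 0.2 0.1 1.5 0" --pt "1 0.2 0.1 1.9 0" --pt "1 0.2 0.1 2.2 0" --pt "1 0.2 0.1 2.5 0" --pt "1 0.2 0.1 2.7 0" --pt "1 0.2 0.1 2.9 0" --pt "1 0.2 0.1 2.9 0"

```text
clock: 8.35
eef_pos: [597.4, -31.3, 84.1]
tool_rot: [-3.141, -0.0, 1.901]
force: [-0.9, -1.1, -1.1]
width: 40.3
gripper_force: 61.0
```

Call:
play_rows --pt "1 0 0 0.3 0" --pt "1 0 0 0.6 0" --pt "1 0 0 0.9 0" --pt "1 0 0 1.2 0" --pt "1 0 0 1.4 0" --pt "1 0 0 1.5 0" --pt "1 0 0 1.5 0" --pt "1 0 0 1.5 0"

```text
clock: 9.15
eef_pos: [597.4, -31.3, 71.0]
tool_rot: [3.141, -0.001, 1.901]
force: [-4.0, 1.6, 13.3]
width: 40.4
gripper_force: 62.6
```

```bash
cat > m.py <<'E'
from h import *
im,d,P=cloud('wrist'); s=ctrl.read_state(); print(s['eef_pos'],s['force'],s['torque'])
T=tool(); Q=(P-T[:3,3])@T[:3,:3]
w=(im.min(-1)>120)
for lo,hi,r,n in ((56,64,30,'collar'),(35.5,43.5,75,'flange+housing')):
    m=(P[...,2]>lo)&(P[...,2]<hi)&(np.hypot(P[...,0]-595.8,P[...,1]+30.6)<r)&w
    print(n,np.median(P[m],0),m.sum())
level(P,(595.8,-30.6),85,39,2.5,'housing'); inhand(P,im,59,3,32,'collar')
E
python3 m.py
```

```text
[597.38908246 -31.30785757  70.99035321] [-4.51438382  1.15394807 14.29597145] [ 0.093501    0.87684737 -0.01641243]
collar [594.79049018 -28.09275589  59.02505899] 7868
flange+housing [590.40293992  -5.41249251  39.03015942] 23730
housing xy 596.1 -30.7 size 100.7 101.0 ang 18.9 z 39.0 23819
collar xy 2.6 -0.0 size 43.2 42.6 ang 0.2 z 12.0 7730
```

Call:
play_rows --pt "1 0 0 0.1 0" --pt "1 0 0 0.1 0" --pt "0.3 0 0 -0.3 0" --pt "0 0 0 -0.3 0" --pt "0 0 0 -0.3 0" --pt "0 0 0 -0.3 0" --pt "0 0 0 -4 0" --pt "0 0 0 -8 0" --pt "0 0 0 -11 0" --pt "0 0 0 -11 0"

```text
clock: 10.2
eef_pos: [600.3, -31.8, 183.3]
tool_rot: [3.134, 0.003, 1.901]
force: [0.2, -0.6, 0.1]
width: 85.3
gripper_force: 0.0
```

```bash
cat > m2.py <<'E'
from h import *
im,d,P=cloud('wrist'); s=ctrl.read_state(); print(s['eef_pos'],s['force'],s['width'])
h,m=level(P,(595.8,-30.6),85,39,2.5,'housing'); c,m=level(P,(595.8,-30.6),32,59,2.5,'collar')
w=(im.min(-1)>170)&(abs(P[...,2]-39)<5)&(np.hypot(P[...,0]-595.8,P[...,1]+30.6)<32); print('flange z',np.median(P[w][:,2]),w.sum())
red=(im[...,0]>150)&(im[...,1]<110)&m; q=P[red].mean(0); print('red dir',np.degrees(np.arctan2(q[1]-c[1],q[0]-c[0])))
E
python3 m2.py; python3 -c "
from h import *
go(505.6,276.1,200,-2.3)"
```

```text
[598.85869009 -31.45886105 181.06210742] [-0.30063913  0.05357873  0.402621  ] 85.21278181478635
housing xy 595.9 -30.6 size 100.4 100.1 ang 18.8 z 39.0 11962
collar xy 596.6 -29.0 size 42.1 42.8 ang 18.8 z 59.1 2714
flange z 39.083705007222704 1545
red dir 19.549081870153678
rows [32.11  1.17 -1.93] spin 21.24 cur [598.9 -31.5 181.1] 18.94
```

Call:
play_rows --pt "0 32.1 1.2 -1.5 21.2" --pt "0 32.1 1.2 -1.5 21.2" --pt "0 32.1 1.2 -1.5 21.2" --pt "0 32.1 1.2 -1.5 21.2" --pt "0 32.1 1.2 -1.5 21.2" --pt "0 32.1 1.2 -1.5 21.2" --pt "0 32.1 1.2 -1.5 21.2" --pt "0 32.1 1.2 -1.5 21.2" --pt "0 32.1 1.2 -1.5 21.2" --pt "0 32.1 1.2 -1.5 21.2"

```text
clock: 11.25
eef_pos: [505.0, 274.1, 193.6]
tool_rot: [-3.141, 0.002, 1.529]
force: [-1.0, 0.5, -0.1]
width: 85.6
gripper_force: 0.0
```

```bash
python3 - <<'E'
from h import *
im,d,P=cloud('wrist')
(x,y,a),m=level(P,(505.6,276.1),25,91,4,'head')
level(P,(505.6,276),70,19,3,'holder')
red=(im[...,0]>150)&(im[...,1]<110)&m; q=P[red].mean(0); print('red dir',np.degrees(np.arctan2(q[1]-y,q[0]-x)))
go(x,y,84,a if a<45 else a-90)
E
```

```text
head xy 505.5 276.2 size 26.1 25.6 ang 88.3 z 91.1 1594
holder xy 505.6 275.8 size 90.3 90.4 ang 1.4 z 19.1 9383
red dir -1.3612403399421091
rows [ 0.24  0.03 10.98] spin -0.71 cur [505.2 274.  193.8] -2.43
```

Call:
play_rows --pt "0 0.2 0 0 -0.7" --pt "0 0.2 0 4 -0.7" --pt "0 0.2 0 8 -0.7" --pt "0 0.2 0 10.5 -0.7" --pt "0 0.2 0 10.9 -0.7" --pt "0 0.2 0 10.9 -0.7" --pt "0 0.2 0 10.9 -0.7"

```text
clock: 12.0
eef_pos: [506.1, 278.2, 86.7]
tool_rot: [3.139, -0.001, 1.543]
force: [1.0, 0.5, -0.8]
width: 85.5
gripper_force: 0.0
```

```bash
python3 - <<'E'
from h import *
go(505.5,276.2,84,-1.7); print(ctrl.read_state()['force'])
E
```

```text
rows [-0.2  -0.05  0.27] spin 0.1 cur [506.1 278.2  86.7] -1.6
[ 1.03179529  0.49119158 -0.8376395 ]
```

Call:
play_rows --pt "0 -0.2 0 0.2 0" --pt "0 -0.2 0 0.2 0" --pt "0.4 -0.2 0 0.2 0" --pt "1 -0.2 0 0.2 0" --pt "1 -0.2 0 0.2 0" --pt "1 -0.2 0 0.2 0" --pt "1 -0.2 0 0.2 0" --pt "1 -0.2 0 0.2 0" --pt "1 -0.2 0 0.2 0" --pt "1 -0.2 0 0.2 0"

```text
clock: 13.0
eef_pos: [505.0, 276.3, 83.5]
tool_rot: [3.141, -0.0, 1.544]
force: [0.0, 0.9, 3.2]
width: 25.4
gripper_force: 58.9
```

Call:
play_rows --pt "1 0 0 -1 0" --pt "1 0 0 -3 0" --pt "1 0 0 -6 0" --pt "1 0 0 -8 0" --pt "1 0 0 -8 0" --pt "1 0 0 -8 0" --pt "1 0 0 -8 0"

```text
clock: 13.7
eef_pos: [503.6, 275.9, 162.0]
tool_rot: [-3.139, 0.001, 1.544]
force: [0.5, -0.3, -2.3]
width: 25.5
gripper_force: 59.3
```

```bash
cat > m3.py <<'E'
from h import *
im,d,P=cloud('wrist','w4.png'); s=ctrl.read_state(); print(s['eef_pos'],s['force'],s['width'])
T=tool(); Q=(P-T[:3,3])@T[:3,:3]
near=(abs(Q[...,0])<25)&(abs(Q[...,1])<12)
for lo in range(-16,40,2): print(lo,(near&(Q[...,2]>=lo)&(Q[...,2]<lo+2)).sum(),end='; ')
E
python3 m3.py
```

```text
[503.70844149 275.82355696 161.89329431] [ 0.09036605  0.10943528 -2.95880318] 25.06702072227425
-16 0; -14 0; -12 0; -10 1127; -8 3469; -6 205; -4 180; -2 173; 0 161; 2 162; 4 155; 6 141; 8 138; 10 142; 12 120; 14 126; 16 126; 18 108; 20 112; 22 104; 24 105; 26 60; 28 1; 30 0; 32 0; 34 5; 36 26; 38 33;
```

View pics/w4.png

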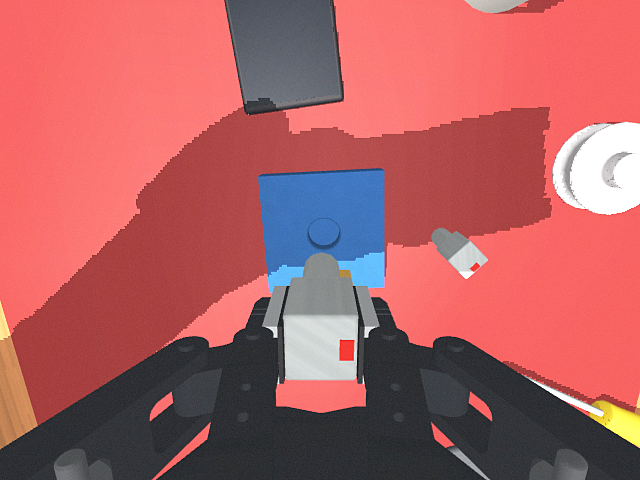

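```bash
cat > m4.py <<'E'
from h import *
im,d,P=cloud('wrist'); T=tool(); Q=(P-T[:3,3])@T[:3,:3]
m=(abs(Q[...,2]+8)<2.5)&(abs(Q[...,0])<22)&(abs(Q[...,1])<20)&((im.min(-1)>120)|((im[...,0]>150)&(im[...,1]<110)))
m=cv2.morphologyEx(m.astype(np.uint8),cv2.MORPH_OPEN,np.ones((3,3)))>0
c=rect(Q[m],'head'); A=np.c_[Q[m][:,:2],np.ones(m.sum())]; print('tilt',np.round(np.linalg.lstsq(A,Q[m][:,2],rcond=None)[0],4))
e=Q[m]; print('x range',np.percentile(e[:,0],[1,99]),'y',np.percentile(e[:,1],[1,99]))
# nearest far face below (shank side): x centre of shank by max x at given depth
for lo in (42,48,54): 
    k=(Q[...,2]>lo)&(Q[...,2]<lo+5)&(abs(Q[...,0]-8)<14)&(abs(Q[...,1])<14); print('shank',lo,k.sum(),np.percentile(Q[k][:,0],98) if k.sum() else '',np.median(Q[k][:,1]) if k.sum() else '')
E
python3 m4.py
```

```text
head xy -0.0 0.0 size 26.4 38.3 ang 0.6 z -7.4 4934
tilt [ 1.5000e-03 -8.5000e-03 -7.4553e+00]
x range [-12.44548417  12.70349199] y [-15.54239996  16.60007342]
shank 42 112 9.871365462587837 0.2839688463355744
shank 48 127 9.673468505204683 0.7825827739524623
shank 54 139 9.762145235467827 3.3407016847958215
```

```bash
python3 - <<'E'
from h import *
go(596.6,-29,150,18.8)
E
```

```text
rows [-30.22  10.1    1.21] spin -20.36 cur [503.9 275.8 162. ] -1.56
```

Call:
play_rows --pt "1 -30.2 10.1 0 -20.4" --pt "1 -30.2 10.1 0 -20.4" --pt "1 -30.2 10.1 0 -20.4" --pt "1 -30.2 10.1 0 -20.4" --pt "1 -30.2 10.1 0 -20.4" --pt "1 -30.2 10.1 0 -20.4" --pt "1 -30.2 10.1 0 -20.4" --pt "1 -30.2 10.1 1.2 -20.4" --pt "1 -30.2 10.1 1.2 -20.4" --pt "1 -30.2 10.1 1.2 -20.4"

```text
clock: 14.8
eef_pos: [596.4, -26.4, 150.1]
tool_rot: [-3.139, -0.002, 1.902]
force: [-0.4, 0.1, -3.2]
width: 25.1
gripper_force: 59.2
```

Call:
play_rows --pt "1 0 0 0 0" --pt "1 0 0 0 0"

```text
clock: 15.0
eef_pos: [597.5, -27.1, 151.5]
tool_rot: [3.141, -0.0, 1.902]
force: [0.6, -0.1, -1.3]
width: 25.4
gripper_force: 59.2
```

```bash
cat > m5.py <<'E'
from h import *
im,d,P=cloud('wrist'); go(596.6,-29,125,18.8); print(ctrl.read_state()['force'])
h,m=level(P,(595.8,-30.6),85,39,2.5,'housing'); 
w=(abs(P[...,2]-59)<2.5)&(np.hypot(P[...,0]-596,P[...,1]+29)<32)&(im.min(-1)>100); rect(P[w],'collar')
E
python3 m5.py; python3 m4.py
```

```text
rows [-0.12 -0.14  2.65] spin 0.14 cur [597.5 -27.4 151.5] 18.94
[ 0.82860733  0.45443413 -1.56187255]
housing xy 595.9 -30.7 size 100.4 100.3 ang 19.0 z 39.0 11748
collar xy 596.0 -27.1 size 42.1 39.2 ang 19.1 z 59.1 2212
head xy 0.2 0.3 size 25.3 26.5 ang 89.8 z -7.5 4751
tilt [ 5.0000e-04 -9.9000e-03 -7.4473e+00]
x range [-12.13720077  12.87365843] y [-11.98994803  12.62497058]
shank 42 118 10.27969827801148 0.277669109847828
shank 48 114 10.144774609435977 1.010269877414542
shank 54 146 10.005678230985595 3.0450612832169917
```

Call:
play_rows --pt "1 -0.1 -0.2 0 0" --pt "1 -0.1 -0.2 0.5 0" --pt "1 -0.1 -0.2 1 0" --pt "1 -0.1 -0.2 1.4 0" --pt "1 -0.1 -0.2 1.7 0" --pt "1 -0.1 -0.2 2.0 0" --pt "1 -0.1 -0.2 2.2 0" --pt "1 -0.1 -0.2 2.4 0" --pt "1 -0.1 -0.2 2.4 0" --pt "1 -0.1 -0.2 2.4 0"

```text
clock: 16.1
eef_pos: [596.0, -30.1, 127.3]
tool_rot: [3.142, 0.0, 1.9]
force: [1.4, -0.1, -2.0]
width: 25.3
gripper_force: 59.3
```

```bash
python3 m5.py; python3 -c "
from h import *
print(ctrl.read_state()['torque'])"
```

```text
rows [0.08 0.09 0.24] spin 0.04 cur [596.  -30.1 127.4] 18.84
[-0.30936869 -0.36272027 -1.34744435]
housing xy 595.3 -28.6 size 100.5 96.0 ang 18.9 z 39.0 13898
collar xy 594.8 -23.5 size 42.0 31.5 ang 18.9 z 59.1 2591
[ 0.03688023 -0.02869191 -0.01097854]
```

Call:
play_rows --pt "1 0.1 0.1 0.1 0" --pt "1 0.1 0.1 0.2 0" --pt "1 0.1 0.1 0.4 0" --pt "1 0.1 0.1 0.6 0" --pt "1 0.1 0.1 0.8 0" --pt "1 0.1 0.1 1.0 0" --pt "1 0.1 0.1 1.2 0" --pt "1 0.1 0.1 1.2 0"

```text
clock: 16.95
eef_pos: [596.3, -28.8, 114.9]
tool_rot: [-3.141, -0.0, 1.9]
force: [-0.0, 0.1, -2.3]
width: 25.2
gripper_force: 59.3
```

Call:
play_rows --pt "1 0 0 0.3 0" --pt "1 0 0 0.6 0" --pt "1 0 0 0.9 0" --pt "1 0 0 1.2 0" --pt "1 0 0 1.5 0" --pt "1 0 0 1.7 0" --pt "1 0 0 1.7 0"

```text
clock: 17.65
eef_pos: [596.3, -28.8, 97.9]
tool_rot: [-3.141, -0.0, 1.9]
force: [-0.1, -0.3, -1.3]
width: 25.3
gripper_force: 59.3
```

Call:
play_rows --pt "1 0 0 0.2 0" --pt "1 0 0 0.4 0" --pt "1 0 0 0.6 0" --pt "1 0 0 0.8 0" --pt "1 0 0 1.0 0" --pt "1 0 0 1.2 0" --pt "1 0 0 1.2 0" --pt "1 0 0 1.2 0"

```text
clock: 18.45
eef_pos: [596.6, -28.9, 87.5]
tool_rot: [3.141, -0.0, 1.899]
force: [-2.9, 0.6, 11.9]
width: 25.4
gripper_force: 61.1
```

```bash
python3 m5.py; python3 m4.py
```

```text
rows [-0.01 -0.01 -3.75] spin 0.03 cur [596.7 -28.8  87.5] 18.83
[-2.59451091  0.79673998 11.0177571 ]
housing xy 593.1 -22.0 size 101.0 82.5 ang 19.1 z 39.0 18686
collar xy 592.4 -16.5 size 42.1 17.0 ang 18.8 z 59.0 2476
head xy 0.1 3.4 size 26.3 31.8 ang 0.1 z -7.5 4806
tilt [ 2.1000e-03 -1.0300e-02 -7.5262e+00]
x range [-12.32495739  12.64442171] y [-12.01272295  12.77309053]
shank 42 192 21.408238456638006 0.4508594309565602
shank 48 118 21.996827437115712 0.9323559169230461
shank 54 0
```

Call:
play_rows --pt "1 0 0 0.1 0" --pt "1 0 0 0.2 0" --pt "1 0 0 0.3 0" --pt "1 0 0 0.3 0" --pt "1 0 0 0.3 0" --pt "1 0 0 0.3 0"

```text
clock: 19.15
eef_pos: [596.7, -28.9, 87.4]
tool_rot: [3.14, -0.001, 1.899]
force: [-8.1, 1.3, 33.9]
width: 25.2
gripper_force: 64.4
```

```bash
python3 - <<'E'
from h import *
im,d,P=cloud('wrist'); T=tool(); Q=(P-T[:3,3])@T[:3,:3]
m=(abs(Q[...,2]+8)<4)&(abs(Q[...,0])<10)&(abs(Q[...,1])<10)
w=(abs(P[...,2]-59)<4)&(np.hypot(P[...,0]-596,P[...,1]+29)<32)&(im.min(-1)>100)
print('head top z',np.median(P[m][:,2]),'collar z',np.median(P[w][:,2]),'diff (36 home)',np.median(P[m][:,2])-np.median(P[w][:,2]))
E
```

```text
head top z 95.03976077242595 collar z 59.0314312290738 diff (36 home) 36.00832954335215
```

Call:
play_rows --pt "1 0 0 -0.1 0" --pt "1 0 0 -0.1 0" --pt "1 0 0 -0.1 0" --pt "1 0 0 -0.1 0" --pt "1 0 0 -0.1 0"

```text
clock: 19.7
eef_pos: [596.7, -28.9, 87.4]
tool_rot: [3.14, -0.001, 1.899]
force: [-6.7, 0.7, 25.7]
width: 25.2
gripper_force: 63.1
```

```bash
python3 -c "
from h import *
s=ctrl.read_state(); print(s['eef_pos'],s['force']); print(ctrl.finish_job())"
```

```text
[596.67012685 -28.87622975  87.41357834] [-6.72313043  0.66430167 25.6654662 ]
the job is handed in; nothing more can be done
None
```

I handed the job in at 19.7 s. The white hub is seated flush in the foot's recess and the shaft is keyed in it. The gripper is still holding the shaft's shoulder down on the collar at about 26 N. No verdict came back.

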